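# Press the keyed ring mandrel home in the bench socket and hold it

## Robot

A 7-joint arm with a two-finger parallel gripper is mounted at the origin on the work surface. World frame = base frame: x ahead of the robot, y to its left, z up, the work surface at z = 0. Lengths are in m, angles in rad, forces in N, time in s.
With the tool pointing down it reaches from about 0.35 to 0.9 m from the base axis. Payload 8.1 kg.
Tool frame: the origin (TCP) lies at the very end of the fingers, on their centre line; the grasp point (between the pads) lies 19 mm behind it; z points along the fingers, y is the direction in which the jaws open and shut (so a half turn about z gives the same grasp; the last joint's range is limited). The gripper opens to 92 mm and grips with 3 to 60 N. Pads are 19 mm wide; open, the fingers measure 130 mm over their backs; the gripper's body (75 mm by 190 mm) begins 47 mm behind the grasp point.
Start: joints at [-1.283, 0.434, 0.025, 1.573, -0.012, 1.134, -0.075], TCP at [0.238, 0.578, 0.227] pointing down, gripper open.
Joint ranges: [-2.62, 2.62], [-0.44, 2.09], [-1.27, 1.32], [0.08, 2.57], [-1.32, 4.46], [0.12, 2], [-2.74, 2.74]. Speed limits (rad/s): [2.22, 2.22, 3.01, 3.01, 3.14, 3.14, 3.14].

## Interface

Orientations are given as a rotation vector (axis times angle).
In Python, from bench import ctrl gives the robot as it stands.
- The arm moves only by the shell command python3 -m pendant 'ROWS' [FORCE]. ROWS is JSON, a list of rows, each a list of 3 entries, a list of its own where there are three numbers: the shift along the tool's x, y, z scaled (see below), then the turn, a rotation vector about the tool's x, y, z scaled (see below), then the gripper's target within -1 to 1 (shut at 1, half-way at 0, fully open at -1). In form: [[[tx, ty, tz], [ax, ay, az], fingers], ...]. A call has 1 to 10 rows; each row is the pose to reach, as a shift and turn from the pose commanded when the call began, along the tool's axes at that moment; what a row does not reach only later rows make up. The controller multiplies each number of a shift by 80 mm and each number of a turn by 90 degrees. A row lasts 1/10 s, in which the tool goes at most 50 mm and 8.59 degrees, less where a joint would pass 70% of its speed; a pose out of reach is approached as far as the arm can. A call with a number of a shift or a turn outside -1 to 1 is refused whole. A call with a gripper value outside its range is refused whole. The fingers move at their own pace and stop on an object; FORCE is the grip in N (left out, the last holds). Time passes only in rows, so rows that repeat a pose let the fingers close. It gives the time, the measured TCP pose, the force and the opening at its end, in the units of the state.
- ctrl.read_state(): the state, without advancing time (a new reading comes with each control period).
- ctrl.read_camera(name): name is "scene" or "top" or "wrist"; returns a dict with "img" (400x640x3 uint8, red, green, blue), "range_z" (400x640 float32, m along the optical axis (not along the pixel's ray), 0 where there is no reading), "vertical_fov" (degrees; the focal length in pixels is half the picture's height over the tangent of half this angle, whatever the lens; pixels are square), "cx", "cy" (the principal point, pixels), "T" (4x4, takes a point from camera to world coordinates). Camera axes: x right, y up, looking along -z (the intrinsics and any distortion apply to the point x, -y, -z); pixel columns grow to the right and rows downward; lengths in m; the calibration is good to about 2 mm. A picture is of the moment at which its call begins.
- ctrl.hand_in(): hands the job in, once; it reports no verdict.
The state is a dict: "clock": time; "qpos": joint angles; "joint_vel": joint speeds; "joint_torque": joint torques, N m; "position": TCP position; "orientation": TCP orientation; "wrist_force": force on the tool from outside, world axes, zero at the start; "moment": the same for the moment, N m; "gripper_width": finger opening in m.
Only numpy, scipy, OpenCV 4.12 (cv2) and the standard library are available. Lean on these libraries where they do the work, as an engineer would, in place of code of your own. Each camera call takes 0.05 s, during which the arm holds its last target. There are 200 camera calls.

## Task

Take the red-collared keyed ring mandrel out of the wooden rack and push it shank-down into the blue bench socket, turning it until its key slips into the keyway, then keep pushing against the ejector spring until the collar sits flush on the socket. Finish while still gripping the mandrel and pressing it fully home (the spring lifts it if you let go, and a colleague is about to tighten the clamp screw). Leave the white-collared mandrel in the rack and the other things on the bench where they are.

Things in the scene. Friction and masses are not known exactly. Their poses are not given: they have to be found in the camera images.
- mandrel: Keyed stub ring mandrel, 123 mm tall, about 0.25 kg, upright in one of the rack's two holes. Origin: centre of the shank's lower end; z up its axis, +x the key side. From the bottom: steel shank 18 mm in diameter, 44 mm long, foot chamfered 3 mm; red collar 40 mm in diameter, 44 to 52 mm up; steel taper, 33 to 26 mm in diameter, to 92 mm; dark flat-sided tang to 123 mm.
- mandrel_tang (a point): Middle of the mandrel's tang, 107.5 mm above the shank's lower end: 24 mm wide along x, 16 mm thick along y, 31 mm tall. Grip it across its two flats, closing along y. Axes as the mandrel's.
- mandrel_key (a point): Outer lower edge of the brass key on the +x side of the shank, 14 mm from the axis and 8 mm above the lower end. The key is 6 mm wide and runs from 8 to 36 mm above the lower end, so the lowest 8 mm of the shank is a plain round pilot. A yellow mark on the collar stands over the key.
- mandrel_collar (a point): Centre of the underside of the mandrel's red collar, on the axis, 44 mm above the shank's lower end; this face comes to rest on the socket's top. Axes as the mandrel's.
- socket: Blue round bench socket (hub), 58 mm in diameter, 60 mm tall, on a dark steel foot 120 x 100 x 10 mm, fixed. Origin: centre of its underside on the bench; z up, +x the keyway side. Upright bore 19.5 mm in diameter, open at the top. The mandrel fits one way only, its +x along the socket's +x. Black clamp screw on the +y side (not used) out to 44 mm from the axis, 36 mm up.
- socket_keyway (a point): Outer end of the keyway at the socket's top face, 15.5 mm from the bore's axis on the +x side. The keyway is 8 mm wide and runs down the bore's full depth; a yellow mark on the top face lies outward of it.
- socket_mouth (a point): Centre of the bore at the socket's flat top face, 60 mm above the bench. Axes as the socket's.
- ejector (a joint): Spring ejector inside the bore, a brass plunger whose free top lies 32.5 mm below the socket's top face. Value: how far it is pressed down (m), 0 when free, about 0.0115 when the mandrel is fully home, stop at 0.014. It pushes up with about 5 N at first and about 9.5 N with the mandrel home.
- rack: Fixed wooden rack block, 85 x 190 x 55 mm (x, y, z), origin at the centre of its underside. Two upright round holes, 32 mm in diameter and 50 mm deep, at y = -55 mm and y = +55 mm; a mandrel stands in each, its collar resting on the rack's top with the shank in the hole.
- plain_mandrel: The other mandrel in the rack, to be left there: same shape and size, but brass coloured with a white collar and no key, 0.28 kg. Origin: centre of the shank's lower end.
- stone_box: Clear compartment box with coloured stones, 90 x 140 x 35 mm, loose on the bench; origin at the centre of its underside. Leave alone.
- ring_tray: Round wooden ring display 120 mm in diameter, 18 mm thick, with rings standing on black strips to about 37 mm, loose; origin at the centre of its underside. Leave alone.
- file: Needle file with a wooden handle, 170 mm long, 14 mm thick, lying on the bench along its x axis; origin on the bench under it, 85 mm from either end. Leave alone.
Mind the look-alikes: they are no part of the job. What is shaped like the mandrel but purple is not meant.

How it is judged:
By the outcome, as a careful person would: the job done as asked, in the order asked, and still so for the second after the job is handed in, while the arm keeps its last pose, push and grip.
It also fails if it takes over 48 s, if anything falls off the work surface, if the arm or the gripper's body presses on something with over 40 N, if the wrist force passes 120 N, or if a joint passes its speed limit or range.

## Working session

There is one attempt and no reset: what is moved stays moved. The work goes in short steps, Python scripts to look and compute and a shell command to move; the robot and the scene stay as the last step left them, time stands still between calls to the robot, and variables do not carry over. Pictures are saved under pics/ and viewed, about 8 in all and at most 12, crops included, and the job is handed in when it is done.

```bash
ls; mkdir -p pics
cat > h.py <<'E'
import numpy as np, cv2
from bench import ctrl
from scipy.spatial.transform import Rotation as R
def cam(n):
    c=ctrl.read_camera(n); c['f']=c['img'].shape[0]/2/np.tan(np.radians(c['vertical_fov'])/2); return c
def save(c,name,crop=None):
    im=c['img'] if crop is None else c['img'][crop[1]:crop[3],crop[0]:crop[2]]
    cv2.imwrite('pics/'+name,im[:,:,::-1])
def pts(c):
    h,w=c['range_z'].shape; u,v=np.meshgrid(np.arange(w),np.arange(h)); z=c['range_z']
    p=np.stack([(u-c['cx'])/c['f']*z,-(v-c['cy'])/c['f']*z,-z],-1)
    return p@c['T'][:3,:3].T+c['T'][:3,3]
def ray(c,u,v,z):
    d=c['T'][:3,:3]@np.array([(u-c['cx'])/c['f'],-(v-c['cy'])/c['f'],-1]); o=c['T'][:3,3]
    return o+d*(z-o[2])/d[2]
E
python3 - <<'E'
from h import *
s=ctrl.read_state(); print(s)
cs=[cam(n) for n in ('scene','top')]
for n,c in zip(('scene','top'),cs):
    save(c,n+'1.png'); print(n,{k:v for k,v in c.items() if k not in('img','range_z')}, (c['range_z']>0).mean())
E
```

```text
pics
{'clock': 0.0, 'qpos': array([-1.28261247,  0.43520829,  0.02497034,  1.57411735, -0.01156329,
        1.1340405 , -0.07513578]), 'joint_vel': array([ 0.00106661,  0.001518  ,  0.00054066,  0.00141798,  0.00039269,
        0.00141977, -0.00155967]), 'joint_torque': array([ 1.21474797e-03, -6.67868686e+01,  9.85499024e-01, -3.14455748e+01,
       -6.03892724e-02,  4.28665755e-02,  1.85771241e-04]), 'position': array([0.23793086, 0.57735733, 0.22594628]), 'orientation': array([-6.10051600e-01, -3.08164911e+00,  2.54986460e-03]), 'wrist_force': array([-0.16680946, -0.93822189, -0.26520901]), 'moment': array([-0.02528984, -0.00278018, -0.05775574]), 'gripper_width': 0.09170036331023769}
scene {'vertical_fov': 43.58256629615162, 'cx': 315.93022390462136, 'cy': 202.19041500830608, 'T': array([[-0.35554252, -0.58014668,  0.73281604,  1.366909  ],
       [ 0.93465809, -0.21905723,  0.28005032,  0.29586001],
       [-0.00194161,  0.78450224,  0.62012295,  0.75186968],
       [ 0.        ,  0.        ,  0.        ,  1.        ]]), 'f': np.float64(500.25638330324045)} 0.9959453125
top {'vertical_fov': 49.52750064813205, 'cx': 321.6953291577167, 'cy': 202.7257835698086, 'T': array([[ 0.02350025,  0.98020611, -0.19658004,  0.40182291],
       [-0.99964493,  0.02056917, -0.01693908, -0.03934336],
       [-0.0125603 ,  0.19690831,  0.98034145,  1.09042939],
       [ 0.        ,  0.        ,  0.        ,  1.        ]]), 'f': np.float64(433.55983890472044)} 0.9961171875
```

View pics/scene1.png

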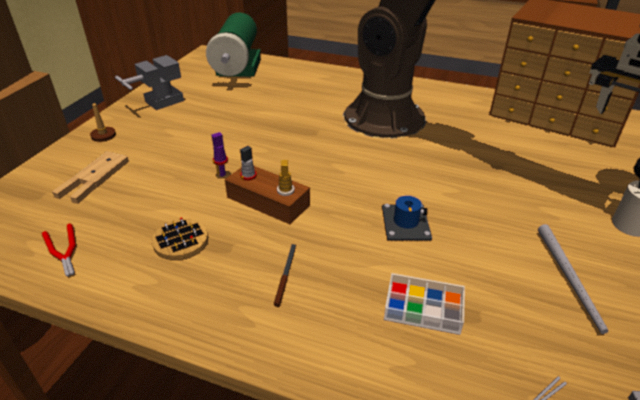

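View pics/top1.png

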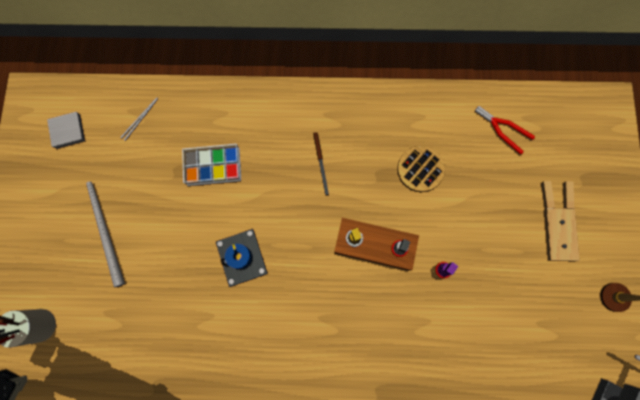

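The scene view shows the red-collared mandrel at about (248,165) in the rack, the white-collared one at (285,178) and the purple look-alike at (220,155). The socket is at (408,210). In the top view the red mandrel is at (401,247), the socket at (240,256), and the arm is clear of both.

Run:
```python
from h import *
for n,rb,sb in (('top',(385,230,420,265),(210,225,275,290)),('scene',(232,140,268,188),(380,190,435,240))):
    c=cam(n); P=pts(c); hsv=cv2.cvtColor(c['img'],cv2.COLOR_RGB2HSV).astype(int)
    def rep(lbl,box,m):
        q=np.zeros(m.shape,bool); q[box[1]:box[3],box[0]:box[2]]=True; m=m&q; p=P[m]
        v,u=np.nonzero(m)
        if len(p): print(n,lbl,m.sum(),'px',u.mean().round(1),v.mean().round(1),'med',np.median(p,0).round(4),'min',p.min(0).round(3),'max',p.max(0).round(3))
    H,S,V=hsv[...,0],hsv[...,1],hsv[...,2]
    rep('red',rb,((H<6)|(H>172))&(S>150)&(V>90))
    rep('tang',rb,P[...,2]>0.112)
    rep('blue',sb,(H>98)&(H<120)&(S>150)&(P[...,2]>0.05))
    rep('yellow-s',sb,(H>22)&(H<34)&(S>120)&(P[...,2]>0.05))
    rep('yellow-m',rb,(H>22)&(H<34)&(S>120)&(P[...,2]>0.05))
    # socket hull
    q=np.zeros(H.shape,bool); q[sb[1]:sb[3],sb[0]:sb[2]]=True
    m=q&(P[...,2]>0.053)&(P[...,2]<.066); (x,y),r=cv2.minEnclosingCircle(P[m][:,:2].astype(np.float32)); print('hub circ',x,y,r)
    save(c,n+'_crop.png')
    if n=='top':
        a=cv2.resize(c['img'][220:295,205:280],(400,400),interpolation=cv2.INTER_CUBIC); b=cv2.resize(c['img'][215:275,380:440],(400,400),interpolation=cv2.INTER_CUBIC)
        cv2.imwrite('pics/c1.png',np.hstack([a,b])[:,:,::-1])
```

```text
top red 59 px 396.9 250.0 med [ 0.4935 -0.1989  0.0633] min [ 0.484 -0.226  0.054] max [ 0.522 -0.19   0.075]
top tang 107 px 403.7 245.0 med [ 0.5006 -0.206   0.1333] min [ 0.402 -0.218  0.112] max [ 0.516 -0.039  1.09 ]
top blue 377 px 237.1 256.3 med [0.4747 0.1749 0.0602] min [ 0.402 -0.039  0.05 ] max [0.504 0.206 1.09 ]
top yellow-s 8 px 233.5 246.0 med [0.499  0.186  0.0614] min [0.494 0.184 0.057] max [0.503 0.188 0.063]
hub circ 0.4772496521472931 0.1774909645318985 0.02917417511343956
scene red 42 px 248.8 176.2 med [ 0.5143 -0.1988  0.0598] min [ 0.479 -0.226  0.053] max [ 0.524 -0.191  0.07 ]
scene tang 124 px 245.2 152.0 med [ 0.5087 -0.2064  0.1274] min [ 0.491 -0.223  0.112] max [1.367 0.296 0.752]
scene blue 324 px 407.8 205.0 med [0.4817 0.1753 0.057 ] min [0.45 0.15 0.05] max [1.367 0.296 0.752]
hub circ 0.4781918525695801 0.17615899443626404 0.03132724389433861
```

View pics/c1.png

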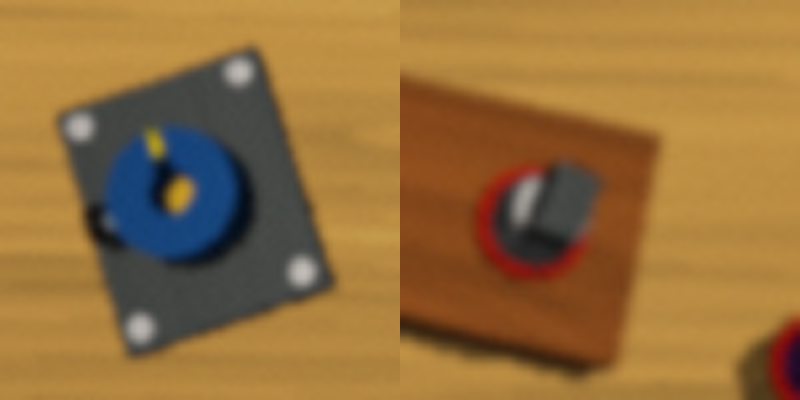

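The crop shows the socket's keyway and yellow mark pointing up (+x) and about 20° left. The mandrel's tang is tilted about 25° the other way, and its yellow mark isn't visible. I'll work out the tool axes next.

```bash
cat >> h.py <<'E'
def plan(p,yaw_y=None):
    """shift (scaled) to world TCP p; tool-down target yaw of tool x"""
    s=ctrl.read_state(); M=R.from_rotvec(s['orientation']).as_matrix()
    sh=M.T@(np.array(p)-s['position'])/.08
    out=[sh.round(3)]
    if yaw_y is not None:
        c,si=np.cos(yaw_y),np.sin(yaw_y); G=np.array([[c,si,0],[si,-c,0],[0,0,-1]])
        out.append((R.from_matrix(M.T@G).as_rotvec()/(np.pi/2)).round(4))
    return out
def st():
    s=ctrl.read_state(); M=R.from_rotvec(s['orientation']).as_matrix()
    print(s['clock'],s['position'].round(4),'xyaw',np.degrees(np.arctan2(M[1,0],M[0,0])).round(2),'tilt',M[:,2].round(4),'q',s['qpos'].round(2),'F',s['wrist_force'].round(1),'w',round(s['gripper_width'],4))
E
python3 - <<'E'
from h import *
st(); s=ctrl.read_state(); M=R.from_rotvec(s['orientation']).as_matrix(); print(M.round(3))
c=cam('wrist'); T=np.eye(4);T[:3,:3]=M;T[:3,3]=s['position']; print((np.linalg.inv(T)@c['T']).round(3),c['f'],c['cx'],c['cy'])
for p in ([.44,.177,.27],[.5,-.206,.27]): print(plan(p,np.radians(180)))
E
```

```text
0.2 [0.238  0.5776 0.2263] xyaw 157.6 tilt [-3.e-04 -9.e-04 -1.e+00] q [-1.28  0.43  0.03  1.57 -0.01  1.13 -0.08] F [-0.4  0.3  0.2] w 0.0919
[[-0.925  0.381 -0.   ]
 [ 0.381  0.925 -0.001]
 [-0.    -0.001 -1.   ]]
[[ 0.     0.969  0.247  0.065]
 [ 1.    -0.    -0.     0.   ]
 [-0.     0.247 -0.969 -0.159]
 [ 0.     0.     0.     1.   ]] 290.78471738332826 317.7122020661576 200.8656943173331
[array([-4.242, -3.669, -0.542]), array([-0.0005, -0.    , -0.2488])]
[array([-6.76 , -7.81 , -0.539]), array([-0.0005, -0.    , -0.2488])]
```

```bash
for i in 1 2 3 4 5; do python3 -m pendant '[[[-0.935,-0.70,-0.06],[0,0,0],-1],[[-0.935,-0.70,-0.06],[0,0,0],-1],[[-0.935,-0.70,-0.06],[0,0,0],-1]]' | tail -c 300; done
python3 - <<'E'
from h import *
st(); c=cam('wrist'); save(c,'w1.png'); P=pts(c)
np.savez('w1.npz',P=P,img=c['img'])
hsv=cv2.cvtColor(c['img'],cv2.COLOR_RGB2HSV).astype(int);H,S,V=[hsv[...,i] for i in range(3)]
near=np.hypot(P[...,0]-.4775,P[...,1]-.177)<.045
m=near&(P[...,2]>.05)&(P[...,2]<.07)&(H>98)&(H<120)&(S>120); print(m.sum(),np.median(P[m],0)); print(cv2.minEnclosingCircle(P[m][:,:2].astype(np.float32)))
y=near&(P[...,2]>.055)&(H>20)&(H<35)&(S>120); print('yel',y.sum(),P[y].mean(0),[a.mean() for a in np.nonzero(y)])
b=near&(P[...,2]<.045)&(np.hypot(P[...,0]-.4775,P[...,1]-.177)<.02); print('bore',b.sum(),P[b].mean(0),[a.mean() for a in np.nonzero(b)])
E
```

```text
clock: 0.55
position: [0.2908, 0.4922, 0.232]
orientation: [0.622, 3.076, -0.003]
wrist_force: [0.1, 0.3, 1.1]
gripper_width: 0.0917
clock: 0.85
position: [0.3379, 0.412, 0.2368]
orientation: [0.622, 3.077, -0.002]
wrist_force: [-0.5, 0.2, 0.2]
gripper_width: 0.0919
clock: 1.15
position: [0.3851, 0.332, 0.2416]
orientation: [0.622, 3.077, -0.002]
wrist_force: [-0.2, 0.1, -0.2]
gripper_width: 0.0915
clock: 1.45
position: [0.4325, 0.2519, 0.2465]
orientation: [0.622, 3.077, -0.002]
wrist_force: [-0.5, -0.1, 0.2]
gripper_width: 0.0917
clock: 1.75
position: [0.4801, 0.1717, 0.2512]
orientation: [0.622, 3.077, -0.002]
wrist_force: [-0.3, -0.7, 0.1]
gripper_width: 0.0918
1.75 [0.4801 0.1717 0.2512] xyaw 157.15 tilt [ 0.0022 -0.0018 -1.    ] q [-0.64  0.22  0.23  1.83 -0.05  1.1   0.78] F [-0.3 -0.7  0.1] w 0.0918
1489 [0.47373931 0.1755744  0.06077516]
((0.4759095311164856, 0.1766393482685089), 0.029013143852353096)
yel 161 [0.47823288 0.19956034 0.28592364] [np.float64(281.19875776397515), np.float64(394.2111801242236)]
bore 182 [0.48121766 0.17533349 0.02768273] [np.float64(176.73076923076923), np.float64(320.2362637362637)]
```

View pics/w1.png

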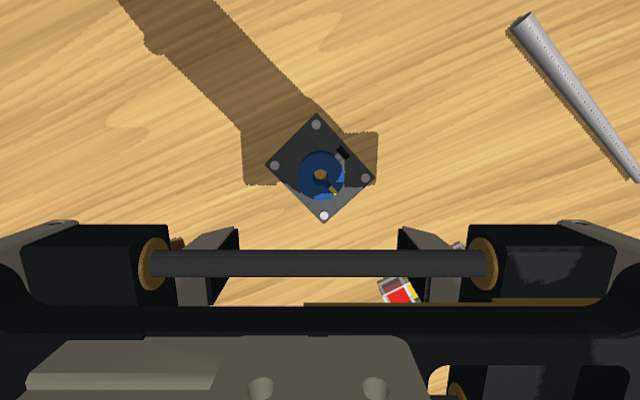

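The socket is at (322,175). The keyway and yellow mark run from the bore to the lower right, around (334,191). Gripper parts polluted the yellow mask, so I'll filter it by height and get the yaw from the foot and the mark.

Run:
```python
from h import *
d=np.load('w1.npz');P=d['P'];hsv=cv2.cvtColor(d['img'],cv2.COLOR_RGB2HSV).astype(int);H,S,V=[hsv[...,i] for i in range(3)]
r=np.hypot(P[...,0]-.476,P[...,1]-.1766)
top=(r<.032)&(P[...,2]>.054)&(P[...,2]<.068)
c,rad=cv2.minEnclosingCircle(P[top][:,:2].astype(np.float32)); print(c,rad,np.median(P[top][:,2]))
c=np.array([.4765,.1768])
y=top&(H>18)&(H<36)&(S>100); print(y.sum(),P[y].mean(0),np.degrees(np.arctan2(*(P[y].mean(0)[:2]-c)[::-1])))
kw=(r>.0115)&(r<.017)&(P[...,2]<.05); print(kw.sum(),P[kw].mean(0))
f=(np.hypot(P[...,0]-.476,P[...,1]-.1766)<.1)&(P[...,2]>.006)&(P[...,2]<.014)&(r>.03)
print(f.sum(),cv2.minAreaRect(np.ascontiguousarray(P[f][:,:2]*1000,dtype=np.float32)))
```

```text
(0.47603803873062134, 0.176349937915802) 0.029169751331210136 0.060787604843182075
37 [0.49708716 0.18489257 0.06101652] 21.45920895319825
41 [0.48991566 0.179128   0.02774186]
3912 ((476.3444519042969, 176.48965454101562), (119.82342529296875, 100.19070434570312), 20.86282730102539)
```

```bash
for i in 1 2 3 4 5; do python3 -m pendant '[[[-0.41,-0.85,0],[0,0,0],-1],[[-0.41,-0.85,0],[0,0,0],-1],[[-0.41,-0.85,0],[0,0,0],-1]]' >/dev/null; done
cat > m.py <<'E'
from h import *
import sys
st(); c=cam('wrist'); P=pts(c); n=sys.argv[1]
np.savez(n+'.npz',P=P,img=c['img'])
hsv=cv2.cvtColor(c['img'],cv2.COLOR_RGB2HSV).astype(int);H,S,V=[hsv[...,i] for i in range(3)]
r=np.hypot(P[...,0]-.502,P[...,1]-.206); Z=P[...,2]
t=(r<.03)&(Z>.129)&(Z<.14); q=P[t]; print('tangtop',t.sum(),q.mean(0).round(4),cv2.minAreaRect((q[:,:2]*1000).astype(np.float32)))
k=(r<.03)&(Z>.058)&(Z<.068); q=P[k]; 
red=k&((H<6)|(H>172))&(S>120); print('collar',k.sum(),red.sum(),np.median(q[:,2]),cv2.minEnclosingCircle(q[:,:2].astype(np.float32)))
y=(r<.03)&(H>18)&(H<36)&(S>100)&(Z>.05)&(Z<.07); print('yellow',y.sum(),P[y].mean(0) if y.any() else '')
v,u=np.nonzero(r<.04); u0,v0=int(np.median(u)),int(np.median(v)); print(u0,v0)
im=c['img'][max(v0-60,0):v0+60,max(u0-80,0):u0+80]; cv2.imwrite('pics/%s.png'%n,cv2.resize(im,None,fx=5,fy=5,interpolation=cv2.INTER_CUBIC)[:,:,::-1])
E
sed -i 's/P\[...,1\]-.206/P[...,1]+.206/' m.py; python3 m.py w2
```

```text
3.3 [ 0.5001 -0.201   0.2506] xyaw 157.49 tilt [ 1.e-04 -6.e-04 -1.e+00] q [-0.07  0.28  0.45  1.78 -0.14  1.11  1.61] F [-0.2  0.6 -0.5] w 0.0918
tangtop 414 [ 0.5012 -0.209   0.1346] ((501.7239990234375, -209.3829803466797), (15.7954740524292, 23.527198791503906), 67.51815032958984)
collar 223 166 0.0636396367717873 ((0.5062763094902039, -0.21045634150505066), 0.024525335058569908)
yellow 0 
303 325
```

View pics/w2.png

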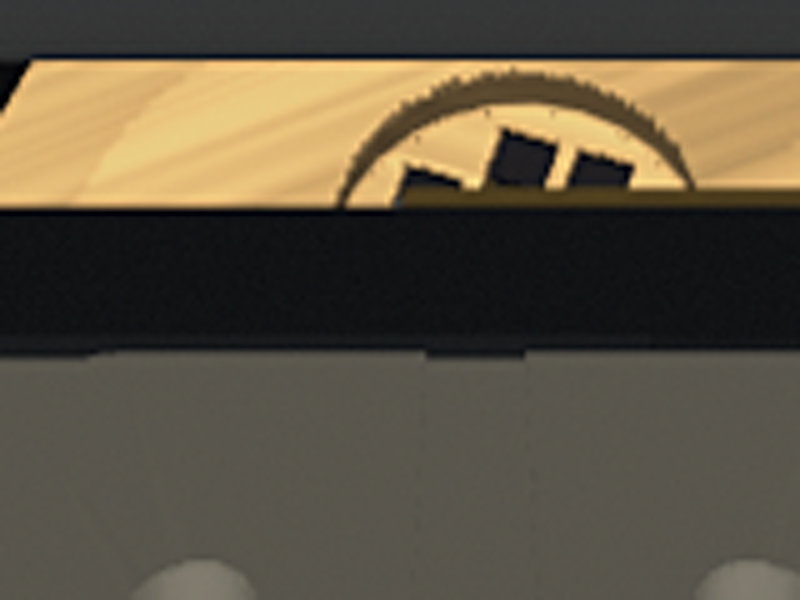

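The crop was off target: it shows only gripper and the ring tray, because gripper pixels skewed the median. The tang measurement itself is good at 15.8 × 23.5 mm, z = 0.1346, long axis at −22.5° or 157.5°. I'll re-crop to look for the key mark.

Run:
```python
from h import *
d=np.load('w2.npz');P=d['P'];r=np.hypot(P[...,0]-.502,P[...,1]+.209)
v,u=np.nonzero((r<.03)&(P[...,2]<.14)); v0,u0=int(v.mean()),int(u.mean()); print(u0,v0)
cv2.imwrite('pics/w2b.png',cv2.resize(d['img'][v0-45:v0+45,u0-60:u0+60],None,fx=6,fy=6,interpolation=cv2.INTER_CUBIC)[:,:,::-1])
```

```text
311 185
```

View pics/w2b.png

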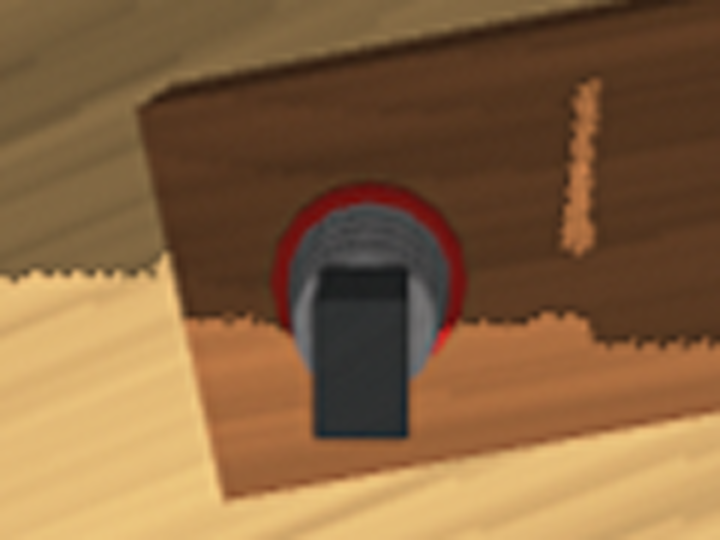

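The crop shows the mandrel's collar at (311,185) in the wrist image. There is no yellow mark on the side nearest the camera (157.5°), so the key is probably at −22.5°, behind the tang. I'll check this in the scene camera.

Run:
```python
from h import *
im=cv2.imread('pics/scene1.png')[140:192,225:273]
cv2.imwrite('pics/s2.png',cv2.resize(im,None,fx=10,fy=10,interpolation=cv2.INTER_CUBIC))
print(im[30:42,8:38][:, :, ::-1][4:10:1,::2].tolist())
```

```text
[[[141, 74, 27], [138, 70, 24], [139, 72, 31], [144, 63, 25], [140, 38, 36], [88, 80, 80], [95, 92, 92], [87, 80, 81], [82, 78, 79], [77, 76, 76], [92, 66, 67], [131, 21, 19], [119, 56, 22], [126, 67, 26], [122, 63, 23]], [[134, 67, 23], [139, 74, 28], [142, 75, 28], [132, 62, 21], [143, 44, 24], [117, 92, 73], [99, 88, 89], [89, 84, 84], [89, 84, 83], [86, 71, 74], [127, 52, 50], [121, 12, 5], [119, 59, 20], [130, 68, 22], [125, 65, 26]], [[132, 68, 28], [136, 70, 27], [138, 72, 23], [138, 71, 29], [138, 60, 3], [145, 87, 39], [120, 78, 79], [104, 81, 80], [109, 74, 72], [119, 59, 61], [136, 28, 23], [95, 14, 6], [125, 64, 21], [135, 69, 26], [135, 69, 25]], [[134, 70, 25], [129, 67, 22], [136, 72, 30], [134, 69, 25], [121, 65, 0], [141, 52, 7], [136, 43, 42], [124, 53, 52], [132, 43, 43], [136, 29, 28], [106, 6, 0], [82, 28, 10], [131, 67, 25], [135, 70, 26], [135, 68, 22]], [[135, 69, 26], [133, 68, 26], [130, 67, 24], [132, 67, 23], [108, 60, 2], [105, 33, 0], [117, 8, 11], [125, 17, 12], [120, 12, 8], [104, 5, 0], [86, 18, 8], [104, 47, 23], [127, 65, 22], [131, 67, 24], [135, 69, 26]], [[132, 68, 26], [131, 66, 24], [130, 66, 25], [131, 67, 22], [116, 66, 14], [98, 37, 6], [93, 9, 2], [103, 11, 6], [93, 8, 0], [94, 22, 9], [107, 49, 20], [127, 65, 23], [127, 66, 24], [130, 66, 30], [131, 66, 25]]]
```

View pics/s2.png

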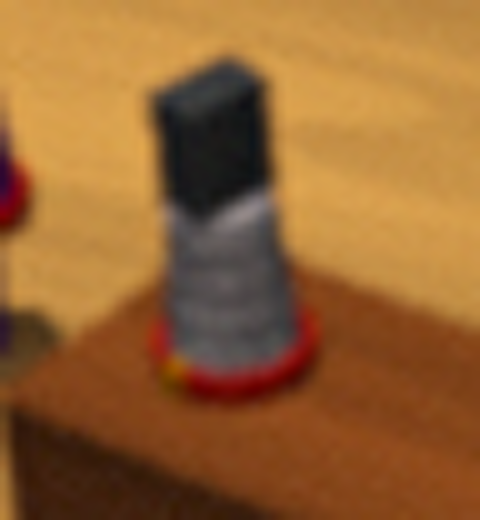

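The scene crop shows the yellow mark on the collar's lower left at about (242,177), toward −22°. So the key yaw is −22.5°, and the tool is already aligned at 157.5°. Before descending I'll check the height and position of the purple neighbour.

```bash
python3 - <<'E'
from h import *
c=cam('scene');P=pts(c)
for b in ((208,128,232,182),): 
    q=P[b[1]:b[3],b[0]:b[2]].reshape(-1,3); q=q[(q[:,2]>.03)&(q[:,2]<.25)&(q[:,1]<-.27)]; print(len(q),np.median(q,0),q.min(0),q.max(0))
E
python3 -m pendant '[[[-0.059,-0.09,0.5],[0,0,0],0],[[-0.059,-0.09,0.75],[0,0,0],0],[[-0.059,-0.09,0.75],[0,0,0],0],[[-0.059,-0.09,0.75],[0,0,0],0]]'
```

```text
406 [ 0.46451259 -0.30975547  0.07742459] [ 0.4377061  -0.33447207  0.03002368] [ 0.47751989 -0.29476747  0.12247926]
clock: 3.8
position: [0.5016, -0.2065, 0.191]
orientation: [-0.606, -3.082, -0.002]
wrist_force: [0.3, -0.1, 1.4]
gripper_width: 0.0646
```

```bash
python3 -m pendant '[[[0,0,0.4],[0,0,0],0],[[0,0,0.8],[0,0,0],0],[[0,0,0.9],[0,0,0],0],[[0,0,0.9],[0,0,0],0],[[0,0,0.9],[0,0,0],0]]'
python3 - <<'E'
from h import *
st(); print(plan([.5017,-.2094,.1065],np.radians(157.5)))
E
```

```text
clock: 4.3
position: [0.5021, -0.2089, 0.1204]
orientation: [0.609, 3.08, 0.0]
wrist_force: [-0.5, 0.3, -0.1]
gripper_width: 0.046
4.3 [ 0.5021 -0.2089  0.1204] xyaw 157.62 tilt [ 2.3e-03 -4.0e-04 -1.0e+00] q [-0.    0.43  0.41  1.92 -0.23  0.82  1.71] F [-0.5  0.3 -0.1] w 0.046
[array([ 0.003, -0.008,  0.174]), array([0.0003, 0.0014, 0.0014])]
```

```bash
python3 -m pendant '[[[0,0,0.16],[0,0,0],0],[[0,0,0.16],[0,0,0],0],[[0,0,0.16],[0,0,0],1],[[0,0,0.16],[0,0,0],1],[[0,0,0.16],[0,0,0],1],[[0,0,0.16],[0,0,0],1],[[0,0,0.16],[0,0,0],1],[[0,0,0.16],[0,0,0],1]]' 50;  python3 -c "
from h import *
st()"
```

```text
clock: 5.1
position: [0.501, -0.2089, 0.106]
orientation: [0.61, 3.082, -0.0]
wrist_force: [-0.5, -0.0, -0.0]
gripper_width: 0.0158
5.1 [ 0.501  -0.2089  0.106 ] xyaw 157.6 tilt [ 2.e-04 -0.e+00 -1.e+00] q [ 0.    0.45  0.4   1.94 -0.24  0.79  1.72] F [-0.5 -0.  -0. ] w 0.0158
```

```bash
python3 -m pendant '[[[0,0,-0.4],[0,0,0],1],[[0,0,-0.8],[0,0,0],1],[[0,0,-1],[0,0,0],1],[[0,0,-1],[0,0,0],1]]' && python3 -c "
from h import *
st()"; for i in 1 2 3 4 5; do python3 -m pendant '[[[0.214,0.432,-0.05],[0,0,0],1],[[0.427,0.865,-0.05],[0,0,0],1],[[0.427,0.865,-0.05],[0,0,0],1]]' >/dev/null; done
python3 -m pendant '[[[0,0,0],[0,0,-0.09],1],[[0,0,0],[0,0,-0.18],1],[[0,0,0],[0,0,-0.27],1],[[0,0,0],[0,0,-0.36],1],[[0,0,0],[0,0,-0.45],1],[[0,0,0],[0,0,-0.481],1],[[0,0,0],[0,0,-0.481],1],[[0,0,0],[0,0,-0.481],1]]'
python3 - <<'E'
from h import *
st(); print(plan([.4757,.1762,.17],np.radians(200.9)))
E
```

```text
clock: 5.5
position: [0.5021, -0.2092, 0.1878]
orientation: [0.609, 3.078, 0.0]
wrist_force: [-0.3, -0.0, -3.6]
gripper_width: 0.0157
5.5 [ 0.5021 -0.2092  0.1878] xyaw 157.6 tilt [ 3.7e-03 -7.0e-04 -1.0e+00] q [-0.04  0.35  0.44  1.85 -0.18  0.97  1.66] F [-0.3 -0.  -3.6] w 0.0157
clock: 7.8
position: [0.4747, 0.1753, 0.2052]
orientation: [0.566, -3.089, 0.001]
wrist_force: [-0.1, 0.3, -2.4]
gripper_width: 0.0155
7.8 [0.4747 0.1753 0.2052] xyaw -159.24 tilt [-1.2e-03 -6.0e-04 -1.0e+00] q [-0.58  0.26  0.15  1.9  -0.04  0.99  1.52] F [-0.1  0.3 -2.4] w 0.0155
[array([-0.016,  0.006,  0.44 ]), array([-0.0001, -0.0008, -0.0016])]
```

```bash
python3 -m pendant '[[[-0.016,0.006,0.25],[0,0,0],1],[[-0.016,0.006,0.45],[0,0,0],1],[[-0.016,0.006,0.45],[0,0,0],1],[[-0.016,0.006,0.45],[0,0,0],1]]' >/dev/null
python3 - <<'E'
from h import *
st()
ims=[]
for n in('scene','wrist'):
    c=cam(n);P=pts(c); np.savez(n+'3.npz',P=P,img=c['img'])
    r=np.hypot(P[...,0]-.4764,P[...,1]-.1765); 
    v,u=np.nonzero((r<.05)&(P[...,2]<.1)&(P[...,2]>.01)); print(n,len(u)); 
    if len(u): u0,v0=int(u.mean()),int(v.mean()); print(u0,v0)
    u0=np.clip(u0,40,599);v0=np.clip(v0,45,354)
    ims.append(cv2.resize(c['img'][v0-45:v0+45,u0-40:u0+40],(400,450),interpolation=cv2.INTER_CUBIC))
cv2.imwrite('pics/ins1.png',np.hstack(ims)[:,:,::-1])
E
```

```text
8.2 [0.4758 0.1769 0.1699] xyaw -159.16 tilt [-7.e-04 -5.e-04 -1.e+00] q [-0.57  0.3   0.14  1.94 -0.05  0.9   1.53] F [ 0.1  0.  -2.3] w 0.0158
scene 854
407 210
wrist 4342
317 177
```

View pics/ins1.png

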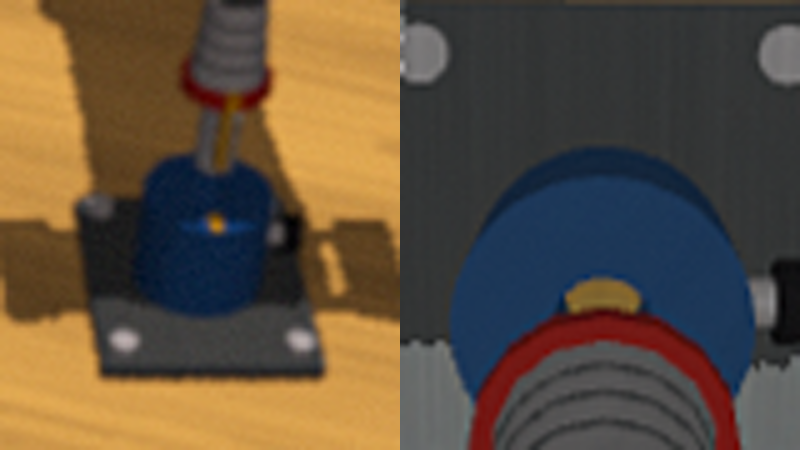

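The scene half shows the shank over the bore, with the brass key facing the keyway side. In the wrist half, hub, bore and collar are aligned across the image at x≈603. I'll now measure the relative offset along the other axis.

Run:
```python
from h import *
from scipy.optimize import least_squares
d=np.load('wrist3.npz');P=d['P'];hsv=cv2.cvtColor(d['img'],cv2.COLOR_RGB2HSV).astype(int);H,S,V=[hsv[...,i] for i in range(3)]
r=np.hypot(P[...,0]-.4764,P[...,1]-.1765);Z=P[...,2]
def fit(m,R0,lbl):
    # outer boundary points of mask: extreme radius per azimuth bin
    q=P[m]; a=np.arctan2(q[:,1]-.1765,q[:,0]-.4764); b=np.round(a/np.radians(4)); rr=np.hypot(q[:,0]-.4764,q[:,1]-.1765)
    e=np.array([q[b==k][rr[b==k].argmax()] for k in np.unique(b) if rr[b==k].max()>R0-.004])
    f=least_squares(lambda c:np.hypot(e[:,0]-c[0],e[:,1]-c[1])-R0,[.4764,.1765],loss='soft_l1',f_scale=.0005)
    print(lbl,m.sum(),len(e),f.x.round(4),np.median(q[:,2]).round(4),np.abs(f.fun).mean())
fit((r<.033)&(Z>.056)&(Z<.066)&(H>98)&(H<125)&(S>100),.029,'hub')
red=(r<.03)&(Z>.1)&(Z<.14)&((H<6)|(H>172))&(S>120); print(np.percentile(P[red][:,2],[5,50,95]))
fit(red&(Z>.122),.02,'collar')
```

```text
hub 1518 61 [0.4762 0.1761] 0.0609 0.0002960624164601644
[0.12651106 0.12821946 0.12936804]
collar 469 55 [0.4779 0.1774] 0.1282 0.00038005665923341637
```

```bash
python3 -m pendant '[[[0.023,-0.006,0.06],[0,0,0],1],[[0.023,-0.006,0.12],[0,0,0],1],[[0.023,-0.006,0.16],[0,0,0],1],[[0.023,-0.006,0.2],[0,0,0],1],[[0.023,-0.006,0.23],[0,0,0],1],[[0.023,-0.006,0.23],[0,0,0],1],[[0.023,-0.006,0.23],[0,0,0],1]]'
python3 - <<'E'
from h import *
st()
E
```

```text
clock: 9.0
position: [0.4743, 0.176, 0.1515]
orientation: [0.57, -3.089, 0.0]
wrist_force: [-0.9, -0.3, -3.1]
gripper_width: 0.0158
9.0 [0.4743 0.176  0.1515] xyaw -159.1 tilt [-0. -0. -1.] q [-0.57  0.32  0.14  1.96 -0.06  0.86  1.53] F [-0.9 -0.3 -3.1] w 0.0158
```

```bash
python3 -m pendant '[[[0,0,0.03],[0,0,0],1],[[0,0,0.06],[0,0,0],1],[[0,0,0.09],[0,0,0],1],[[0,0,0.12],[0,0,0],1],[[0,0,0.12],[0,0,0],1]]'
python3 - <<'E'
from h import *
st(); print(ctrl.read_state()['moment'])
E
```

```text
clock: 9.5
position: [0.4741, 0.1759, 0.1416]
orientation: [0.57, -3.089, 0.0]
wrist_force: [-0.3, 0.0, -3.2]
gripper_width: 0.0155
9.5 [0.4741 0.1759 0.1416] xyaw -159.11 tilt [-5.e-04 -3.e-04 -1.e+00] q [-0.57  0.34  0.13  1.97 -0.06  0.84  1.54] F [-0.3  0.  -3.2] w 0.0155
[0.04847591 0.05271894 0.01097786]
```

```bash
python3 -m pendant '[[[0,0,0.05],[0,0,0],1],[[0,0,0.1],[0,0,0],1],[[0,0,0.15],[0,0,0],1],[[0,0,0.2],[0,0,0],1],[[0,0,0.25],[0,0,0],1],[[0,0,0.25],[0,0,0],1]]'
python3 - <<'E'
from h import *
st(); print(ctrl.read_state()['moment'])
E
```

```text
clock: 10.1
position: [0.4744, 0.176, 0.1217]
orientation: [0.57, -3.089, 0.0]
wrist_force: [-0.8, -0.2, 2.0]
gripper_width: 0.0158
10.1 [0.4744 0.176  0.1217] xyaw -159.1 tilt [-1.e-04 -0.e+00 -1.e+00] q [-0.56  0.36  0.13  1.99 -0.07  0.79  1.54] F [-0.8 -0.2  2. ] w 0.0158
[-0.04895586  0.24029002 -0.00611245]
```

```bash
python3 -m pendant '[[[0,0,0.04],[0,0,0],1],[[0,0,0.08],[0,0,0],1],[[0,0,0.11],[0,0,0],1],[[0,0,0.11],[0,0,0],1]]'|grep -E 'pos|force'; python3 -m pendant '[[[0,0,0.013],[0,0,0],1],[[0,0,0.025],[0,0,0],1],[[0,0,0.025],[0,0,0],1]]'|grep -E 'pos|force'; python3 -m pendant '[[[0,0,0.013],[0,0,0],1],[[0,0,0.013],[0,0,0],1],[[0,0,0.013],[0,0,0],1]]' 60|grep -E 'pos|force|wid'
```

```text
position: [0.4744, 0.1761, 0.1131]
wrist_force: [-0.5, -0.4, 4.5]
position: [0.4745, 0.176, 0.1113]
wrist_force: [-0.8, -0.2, 6.4]
position: [0.4746, 0.1761, 0.111]
wrist_force: [-3.2, -1.2, 14.5]
gripper_width: 0.0157
```

```bash
python3 -m pendant '[[[0,0,0.013],[0,0,0],1],[[0,0,0.013],[0,0,0],1],[[0,0,0.013],[0,0,0],1],[[0,0,0.013],[0,0,0],1]]'|grep -E 'pos|force|wid'
python3 - <<'E'
from h import *
st(); ims=[]
for n,u0,v0 in(('scene',407,205),('wrist',317,177)):
    c=cam(n);P=pts(c); ims.append(cv2.resize(c['img'][v0-45:v0+45,u0-40:u0+40],(400,450),interpolation=cv2.INTER_CUBIC))
    hsv=cv2.cvtColor(c['img'],cv2.COLOR_RGB2HSV).astype(int);H,S,V=[hsv[...,i] for i in range(3)]
    m=(np.hypot(P[...,0]-.476,P[...,1]-.1765)<.03)&((H<6)|(H>172))&(S>120); print(n,np.percentile(P[m][:,2],[5,50,95]).round(4))
cv2.imwrite('pics/fin.png',np.hstack(ims)[:,:,::-1]); st()
E
```

```text
position: [0.4746, 0.176, 0.1109]
wrist_force: [-8.7, -3.8, 27.8]
gripper_width: 0.0157
11.5 [0.4746 0.176  0.1109] xyaw -159.12 tilt [ 1.e-03  9.e-04 -1.e+00] q [-0.56  0.38  0.13  2.01 -0.07  0.76  1.55] F [-8.7 -3.8 27.8] w 0.0157
scene [0.0597 0.0648 0.0892]
wrist [0.0667 0.0688 0.0698]
11.6 [0.4746 0.1761 0.1109] xyaw -159.11 tilt [ 1.e-03  9.e-04 -1.e+00] q [-0.56  0.38  0.13  2.01 -0.07  0.76  1.55] F [-7.5 -4.2 28.3] w 0.0155
```

View pics/fin.png

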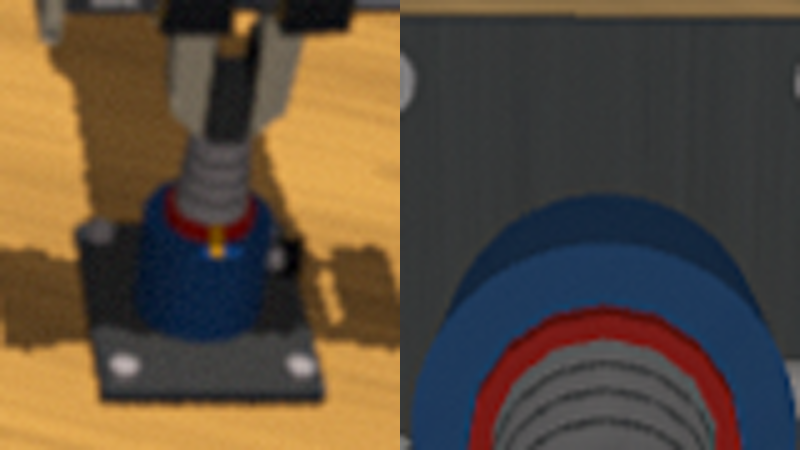

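The collar sits flush on the hub with the yellow marks lined up. The collar top reads 0.0688, which is the hub top (0.0609) plus 8 mm. The push is steady, so I'll hand in.

```bash
python3 -c "
from h import *
print(ctrl.hand_in()); st()"
```

```text
the job is handed in; nothing more can be done
None
the job is handed in; nothing more can be done
```

The red-collared mandrel is in the blue socket with its key in the keyway, and I handed in while still gripping it and pressing it fully home. I gripped the tang across its flats, lifted it out of the rack, turned it about 43° and lowered it in. The clock read about 11.6 s, well under the 48 s limit.

- **Seating:** the collar top measured 0.0688 m, against 0.0609 m for the socket's top plus the 8 mm collar. The yellow marks on collar and socket line up.
- **Push:** the vertical wrist force was about 28 N. It climbed from 6 to 28 N over the last 2 mm of commanded travel while the tool moved only about 0.4 mm, so the collar is on the socket and the spring is compressed.
- **Grip:** set to 60 N, with the opening at 15.7 mm, matching the 16 mm tang.
- **Insertion:** the key went into the keyway without noticeable resistance. Just before insertion the wrist camera put the mandrel about 2 mm from where the tool reading implied. I corrected by the offset between collar and hub in the same picture, and it entered freely.
- **Sideways force:** about 9 N remained at the end, with tilt under 0.1°.
- **Not re-checked:** I did not take a final picture of the white-collared mandrel or the other bench items. Nothing in the force readings or the views I took suggested contact with them.

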